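# Present a bearing ball in its dish to the inspection camera

### The job

Take the yellow saddle clip off the handle of the white ball dish and hang it astride the bar of the little rail, letting go of it there. Then lift the dish by the crossbar of its handle and, keeping it level so that the loose ball stays in the middle, carry it to directly above the yellow ring of the inspection camera and turn it about a quarter turn so that its red pointer faces straight at the lens and the ball is at the height of the lens. Finish while still holding it there, steady and level and touching nothing else; leave the roll of black tape and the solder spool where they are.

Things in the scene. Friction and masses are not known exactly. Their poses are not given: they have to be found in the camera images.
- dish: Loose white round dish, 115 mm across, rim 16 mm high, 0.18 kg; origin at the centre of its underside, z up, x toward its red pointer. Its inside is a cone falling 8 degrees to the centre, so the loose ball stays in the middle unless the dish is tilted or jerked. At the start x is about a quarter turn anticlockwise (from above) from where it must point at the end
- dish_grip (a point): Middle of the handle's crossbar, 100 mm above the dish's underside on its axis. The fixed aluminium arch handle has uprights at the dish's y = +-60 mm and a crossbar along its y, 124 mm long, 12 mm wide, 12 mm high (top at 106 mm). Grip it from above across the 12 mm, fingers closing along the dish's x
- dish_seat (a point): Where the ball's centre is when it lies in the middle of the dish: 15 mm above the dish's underside
- dish_pointer (a point): Tip of the red pointer on the dish's rim, 71 mm from the centre along the dish's +x and 11 mm up
- ball_center (a point): Centre of the loose dark steel ball, 22 mm in diameter, lying in the dish
- clip: Loose yellow saddle clip, an upside-down U, 0.06 kg, astride the dish's crossbar at the start. 34 mm wide along its x (gap inside 26 mm), 30 mm along its y (the way the bar runs), 45 mm high; origin midway between the lower ends of its legs, z up. The underside of its top, which rests on the bar, is 40 mm above the origin. Grip from above across the 34 mm, near the top
- rail: Small fixed rail: a round steel bar 12 mm in diameter and 150 mm long, along the rail's y axis, on a post at each end; origin on the worktop under the bar's middle, z up. The bar's axis is 160 mm above the worktop (top 166 mm)
- rail_mid (a point): Middle of the rail's bar, on its axis
- camera_stand: Fixed inspection camera on a dark base (x -50 to +200 mm, 100 mm wide, 8 mm thick) with a yellow ring 68 mm across; origin on the worktop under the ring's centre, z up, x from the ring toward the camera. The grey camera (52 mm square, top at 146 mm) looks along -x; lens axis 120 mm above the worktop, over the ring's centre; glass 106 mm from the ring's centre
- focus (a point): Point above the centre of the yellow ring at the height of the lens axis, 120 mm above the worktop: the ball belongs here at the end
- tape_electrical: Small roll of black tape lying flat, 55 mm across, 19 mm high; loose; not to be moved
- solder_spool: Blue spool of solder wire, about 60 x 82 x 40 mm; loose; not to be moved
There are look-alikes about, which are no part of the job. Of the things shaped like the clip, the yellow one is meant.

How it is judged:
By the outcome, as a careful person would: the job done as asked, in the order asked, and still so for the second after the job is handed in, while the arm keeps its last pose, push and grip.
It also fails if it takes over 61 s, if anything falls off the work surface, if the arm or the gripper's body presses on something with over 40 N, if the wrist force passes 120 N, or if a joint passes its speed limit or range.

### The arm

A 6-joint arm with a two-finger parallel gripper is mounted at the origin on a cart in front of the work surface, level with it; the furniture and walls round the work are solid. World frame = base frame: x ahead of the robot, y to its left, z up, the work surface at z = 0. Lengths are in m, angles in degrees, forces in N, time in s.
With the tool pointing down it reaches from about 0.35 to 0.875 m from the base axis. Payload 4.2 kg.
Tool frame: the origin (TCP) lies midway between the tips of the shut fingers; the grasp point (between the pads) lies 19 mm behind it; z points along the fingers, y is the line along which they close (so a half turn about z gives the same grasp; the last joint's range is limited). The gripper opens to 87 mm and grips with 3 to 60 N. Pads are 19 mm wide; open, the fingers measure 117 mm over their backs; the gripper's body (75 mm by 190 mm) begins 51 mm behind the grasp point.
Start: joints at [83.514, 22.042, 0.453, 0, -68.411, -14.817], TCP at [0.227, 0.582, 0.223] pointing down, gripper open.
Joint ranges: [-179.83, 179.83], [-69.29, 118.12], [-61.27, 80.66], [-181.25, 117.63], [-171.15, -9.14], [-177.46, 177.46]. Speed limits (degrees/s): [159.86, 159.86, 180, 180, 180, 180].

### API

Orientations are given as a 3x3 rotation matrix whose columns are the frame's x, y, z axes.
In Python, from station import * gives the robot as it stands. The module is installed in compiled form; this text tells all that it offers.
- The arm moves only by the tool servo_tool, never from a script. Its argument "deltas" is a list of rows, each an object of numbers: "tx", "ty", "tz": the shift along the tool's x, y, z in mm; "ax", "ay", "az": the turn, a rotation vector about the tool's x, y, z in rad; "claw": the finger opening in mm, from 0 to 87. In form: [{"tx": .., "ty": .., "tz": .., "ax": .., "ay": .., "az": .., "claw": ..}, ...]. A call has 1 to 12 rows; each row is the pose to reach, as a shift and turn from the pose commanded when the call began, along the tool's axes at that moment; what a row does not reach only later rows make up. A row lasts 1/12 s, in which the tool goes at most 41.7 mm and 7.16 degrees, less where a joint would pass 70% of its speed; a pose out of reach is approached as far as the arm can. A call with a gripper value outside its range is refused whole. The fingers move at their own pace and stop on an object; the grip force is fixed at half the most. Time passes only in rows, so rows that repeat a pose let the fingers close. It gives the time, the measured TCP pose, the force, the opening and the grip force at its end, in the units of the state.
- sense(): the state, without advancing time (a new reading comes with each control period).
- capture(name): name is "scene" or "top" or "wrist"; returns the picture (384x512x3 uint8, blue, green, red); there is no depth.
- calibration(name): a dict with "fx", "fy", "cx", "cy" (pixels), "dist" ([k1, k2, p1, p2, k3] as OpenCV has them; the pictures are not rectified), "cam_to_world" (4x4, takes a point from camera to world coordinates); the wrist camera has in their place "hand_eye" (4x4, takes a point from camera to tool coordinates, whose origin is the TCP and whose axes are the flange's). Camera axes: x right, y down, z forward; pixel columns grow to the right and rows downward; lengths in m; the calibration is good to about 2 mm. A picture is of the moment at which its call begins: read the wrist's pose just before it. calibration takes no time and is no camera call.
- finish_job(): hands the job in; it is judged then, once.
Trained networks look in the newest picture that a camera, given by its name, has taken for a name from the list of things; names that differ only in an ending like _2 or _b are one class to them, and where a whole thing is asked for, a point or a joint stands for the part that bears it (a point fixed in the world has none). Each returns a list of dicts, best first, with "confidence" (0 to 1); they miss things now and then, are a little off and sometimes report something else, mostly with a low value. They report only what shows in the picture. A call takes as long as a camera call. They do not tell look-alikes from the thing itself.
- recognise(label, camera): "xyz" ([x, y, z] in m, in the coordinates of the camera as it stood for that picture, good to about 4 mm: the middle of the surface that is visible of it).
- trace(label, camera): "mask" (384x512 bool, what is visible of it).
The state is a dict: "time_s": time; "joints": joint angles; "joint_velocities": joint speeds; "effort": joint torques, N m; "tcp_pos": TCP position; "ee_rot": TCP orientation; "wrist_force": force on the tool from outside, world axes, zero at the start; "moment": the same for the moment, N m; "gripper_width": opening from 0.0 (shut) to 1.0 (fully open); "gripper_force": force on a finger pad.
Only numpy, scipy, OpenCV 4.12 (cv2) and the standard library are available. Lean on these libraries where they do the work, as an engineer would, in place of code of your own. Each camera call takes 0.05 s, during which the arm holds its last target. There are 200 camera calls.

## Working session

There is one attempt and no reset: what is moved stays moved. The work goes in short steps, Python scripts to look and compute and a tool call to move; the robot and the scene stay as the last step left them, time stands still between calls to the robot, and variables do not carry over. Pictures are saved under pics/ and viewed, at most 10 in all, crops included, and the job is handed in when it is done.

Besides the shell and the picture viewer there is one more tool, called after "Emit:" as name([rows], argument=value, ...), one row to a line, values as JSON. servo_tool: Moves the arm, as the interface text tells. Its arguments: {"type":"object","properties":{"deltas":{"type":"array","items":{"type":"object","properties":{"tx":{"type":"number"},"ty":{"type":"number"},"tz":{"type":"number"},"ax":{"type":"number"},"ay":{"type":"number"},"az":{"type":"number"},"claw":{"type":"number"}}}}},"required":["deltas"]}

```bash
mkdir -p pics
cat > h.py <<'E'
from station import *
import numpy as np, cv2
def cam(n,s=None):
    c=calibration(n)
    K=np.array([[c['fx'],0,c['cx']],[0,c['fy'],c['cy']],[0,0,1.]])
    if 'cam_to_world' in c: T=np.array(c['cam_to_world'])
    else:
        W=np.eye(4);W[:3,:3]=s['ee_rot'];W[:3,3]=s['tcp_pos'];T=W@np.array(c['hand_eye'])
    return K,np.array(c['dist']),T
def ray(C,px):
    K,d,T=C
    p=cv2.undistortPoints(np.array([[px]],float),K,d)[0,0]
    v=T[:3,:3]@np.array([p[0],p[1],1]);return T[:3,3],v/np.linalg.norm(v)
def atz(C,px,z):
    o,v=ray(C,px);return o+v*(z-o[2])/v[2]
def tri(*cp):
    A=np.zeros((3,3));b=np.zeros(3)
    for C,px in cp:
        o,v=ray(C,px);M=np.eye(3)-np.outer(v,v);A+=M;b+=M@o
    return np.linalg.solve(A,b)
def proj(C,P):
    K,d,T=C
    Ti=np.linalg.inv(T);r=cv2.Rodrigues(Ti[:3,:3])[0]
    return cv2.projectPoints(np.array(P,float).reshape(-1,1,3),r,Ti[:3,3],K,d)[0][:,0]
E
python3 - <<'E'
from h import *
np.set_printoptions(precision=3,suppress=True)
s=sense();print(s)
ims=[]
for n in ['scene','top','wrist']:
    im=capture(n);cv2.imwrite(f'pics/{n}0.png',im);C=cam(n,s);print(n,C[2])
    for l in ['dish','clip','rail','camera_stand','ball_center','tape_electrical','solder_spool','dish_pointer','dish_grip']:
        for r in recognise(l,n)[:3]:
            if r['confidence']>.2:
                p=np.array(r['xyz']); w=C[2][:3,:3]@p+C[2][:3,3]; print(n,l,round(r['confidence'],2),w,proj(C,w)[0].round())
E
```

```text
{'time_s': 0.0, 'joints': array([ 83.514,  22.089,   0.38 ,  -0.029, -68.412, -14.815]), 'joint_velocities': array([-0.019, -0.042,  0.013, -0.076, -0.074, -0.047]), 'effort': array([ -0.001, -39.067,  18.741,   4.22 ,   0.011,  -0.   ]), 'tcp_pos': array([0.227, 0.582, 0.221]), 'ee_rot': array([[ 0.932, -0.363, -0.001],
       [-0.363, -0.932, -0.002],
       [ 0.   ,  0.002, -1.   ]]), 'wrist_force': array([-0.836,  0.289, -0.181]), 'moment': array([ 0.028, -0.014, -0.001]), 'gripper_force': 0.0, 'gripper_width': 0.9999745065944485}
scene [[ 0.574 -0.603  0.554  0.031]
 [-0.819 -0.41   0.403 -0.304]
 [-0.016 -0.684 -0.729  0.766]
 [ 0.     0.     0.     1.   ]]
scene dish 0.81 [0.438 0.07  0.01 ] [232. 241.]
scene clip 0.8 [0.432 0.064 0.107] [229. 220.]
scene clip 0.66 [0.433 0.076 0.014] [228. 240.]
scene clip 0.58 [ 0.54  -0.015  0.041] [280. 222.]
scene rail 0.94 [0.533 0.261 0.055] [198. 179.]
scene rail 0.48 [0.438 0.067 0.01 ] [232. 241.]
scene camera_stand 0.58 [ 0.646 -0.238  0.012] [374. 241.]
scene ball_center 0.54 [0.439 0.074 0.022] [230. 237.]
scene ball_center 0.49 [
[... 495 characters left out ...]
0.66 [0.442 0.082 0.109] [238. 206.]
top clip 0.59 [ 0.553 -0.008  0.047] [266. 174.]
top clip 0.56 [ 0.456 -0.041  0.048] [277. 203.]
top rail 0.98 [0.539 0.269 0.011] [184. 179.]
top camera_stand 0.91 [ 0.646 -0.228  0.012] [331. 148.]
top camera_stand 0.74 [ 0.377 -0.246  0.04 ] [340. 228.]
top tape_electrical 0.5 [0.667 0.144 0.018] [221. 141.]
top tape_electrical 0.29 [0.539 0.265 0.011] [185. 179.]
top solder_spool 0.83 [ 0.375 -0.246  0.037] [339. 228.]
top solder_spool 0.56 [0.443 0.082 0.014] [239. 207.]
top dish_grip 0.77 [0.441 0.08  0.014] [240. 208.]
wrist [[-0.363 -0.889 -0.278  0.303]
 [-0.932  0.348  0.105  0.552]
 [ 0.004  0.298 -0.955  0.382]
 [ 0.     0.     0.     1.   ]]
```

View pics/scene0.png

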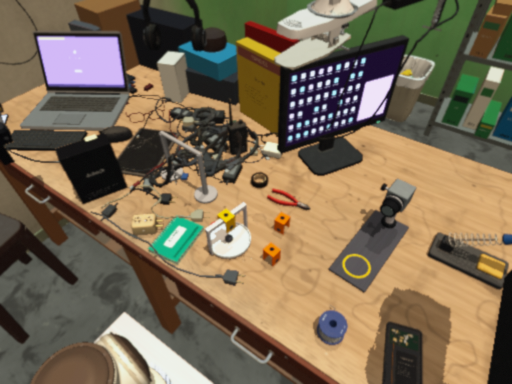

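View pics/top0.png

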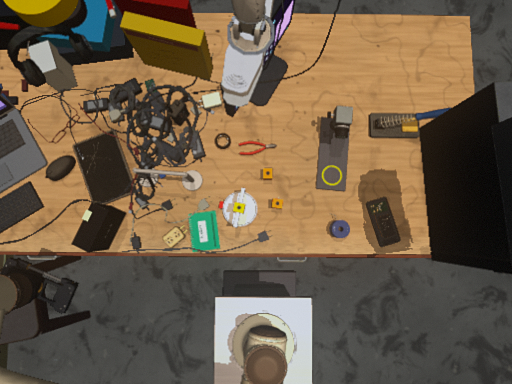

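The scene shows the dish at about (231,240) with a yellow clip on its handle (227,216). Orange look-alikes stand at (283,222) and (271,254), the ring at (357,266), and a rail-like arch at (165–210,140–195). I'll confirm these in one enlarged crop.

Run:
```python
import cv2,numpy as np
a=cv2.imread('pics/scene0.png')[125:275,150:300];b=cv2.imread('pics/top0.png')[140:240,125:225]
c=cv2.imread('pics/top0.png')[150:250,215:315]
a=cv2.resize(a,(400,400),interpolation=3)
b=cv2.resize(b,(400,400),interpolation=3)
cv2.imwrite('pics/crop0.png',np.hstack([a,b]))
c=cv2.resize(c,(400,400),interpolation=3)
d=cv2.resize(cv2.imread('pics/top0.png')[95:195,300:400],(400,400),interpolation=3)
cv2.imwrite('pics/crop1.png',np.hstack([c,d]))
```

```text
(no output)
```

View pics/crop0.png

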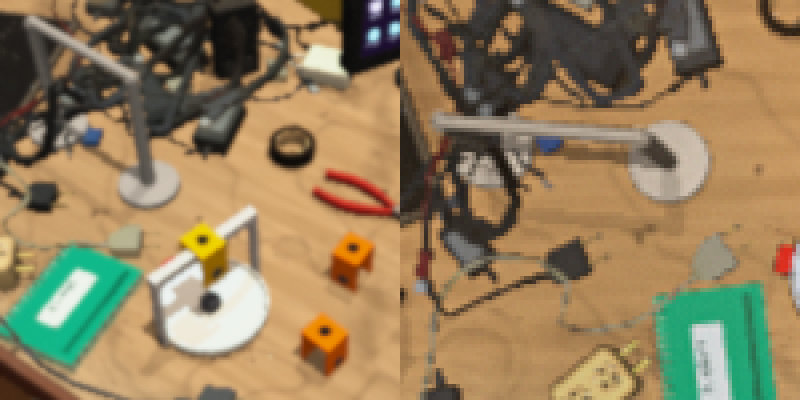

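View pics/crop1.png

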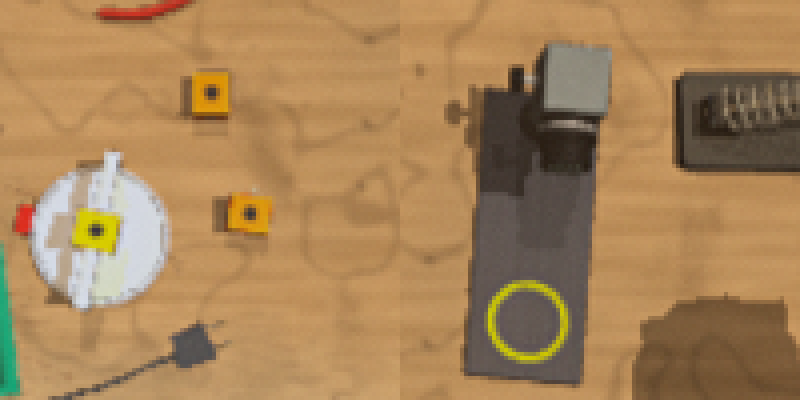

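The crops agree with the description. The yellow clip is astride the white dish's handle (scene 227,216). The two orange clips (283,222 and 271,254) stand on the table and are look-alikes, so yellow is the one meant. The rail is at top px (134,170)–(186,174), the red pointer is toward +y, and the ring is at top (332,175).

Run:
```python
from h import *
np.set_printoptions(precision=3,suppress=True)
S=cam('scene');T=cam('top')
sc=lambda u,v:(150+u*.375,125+v*.375)
tl=lambda u,v:(125+u/4,140+v/4); t2=lambda u,v:(215+u/4,150+v/4); t3=lambda u,v:(300+u/4,95+v/4)
for n,a,b in [('railR',sc(132,82),tl(245,137)),('railL',sc(35,25),tl(38,122)),('railbase',sc(148,183),tl(269,160)),('clip',sc(203,239),t2(96,230)),
 ('barfar',sc(250,213),t2(112,155)),('barnear',sc(155,278),t2(83,300)),('ring',(357,266),t3(128,321)),('camtop',(402,188),t3(178,78)),('lamp',(290,60),(233,110))]:
    p=tri((S,a),(T,b));print(n,p,'scene@z',atz(S,a,p[2]),'top',atz(T,b,p[2]))
s=sense();R=np.array(s['ee_rot'])
for g in ([.51,.33,.26],[.42,.09,.25]): print(R.T@(np.array(g)-s['tcp_pos']))
```

```text
railR [0.534 0.239 0.155] scene@z [0.533 0.24  0.155] top [0.535 0.238 0.155]
railL [0.548 0.394 0.151] scene@z [0.549 0.393 0.151] top [0.546 0.396 0.151]
railbase [0.535 0.242 0.004] scene@z [0.534 0.243 0.004] top [0.535 0.241 0.004]
clip [0.438 0.079 0.111] scene@z [0.438 0.079 0.111] top [0.438 0.079 0.111]
barfar [0.497 0.068 0.099] scene@z [0.496 0.069 0.099] top [0.497 0.067 0.099]
barnear [0.383 0.09  0.104] scene@z [0.383 0.09  0.104] top [0.384 0.089 0.104]
ring [ 0.554 -0.231  0.008] scene@z [ 0.554 -0.232  0.008] top [ 0.554 -0.231  0.008]
camtop [ 0.725 -0.245  0.147] scene@z [ 0.724 -0.245  0.147] top [ 0.725 -0.246  0.147]
lamp [0.668 0.074 0.407] scene@z [0.679 0.063 0.407] top [0.66  0.086 0.407]
[ 0.355  0.132 -0.037]
[ 0.359  0.389 -0.027]
```

Emit:
servo_tool([
  {"tx": 12,"ty": 4,"tz": -6,"claw": 87},
  {"tx": 40,"ty": 15,"tz": -15,"claw": 87},
  {"tx": 78,"ty": 29,"tz": -25,"claw": 87},
  {"tx": 117,"ty": 43,"tz": -37,"claw": 87},
  {"tx": 156,"ty": 58,"tz": -37,"claw": 87},
  {"tx": 195,"ty": 72,"tz": -37,"claw": 87},
  {"tx": 234,"ty": 87,"tz": -37,"claw": 87},
  {"tx": 272,"ty": 101,"tz": -37,"claw": 87},
  {"tx": 308,"ty": 114,"tz": -37,"claw": 87},
  {"tx": 337,"ty": 125,"tz": -37,"claw": 87},
  {"tx": 355,"ty": 132,"tz": -37,"claw": 87},
  {"tx": 355,"ty": 132,"tz": -37,"claw": 87},
])

```text
schema error: expected keys tx, ty, tz, ax, ay, az, claw
```

Run:
```python
from h import *
import pickle
np.set_printoptions(precision=3,suppress=True)
s=sense();print(s['joints'],s['tcp_pos'],s['joint_velocities'])
im=capture('wrist');cv2.imwrite('pics/w1.png',im);pickle.dump(s,open('w1.pkl','wb'))
R=np.array(s['ee_rot'])
for g in ([.43,.09,.23],): print(R.T@(np.array(g)-s['tcp_pos']))
```

```text
[ 83.515  22.041   0.451  -0.001 -68.411 -14.817] [0.227 0.582 0.223] [-0.046 -0.007 -0.023  0.011  0.017  0.04 ]
[ 0.368  0.385 -0.007]
```

View pics/w1.png

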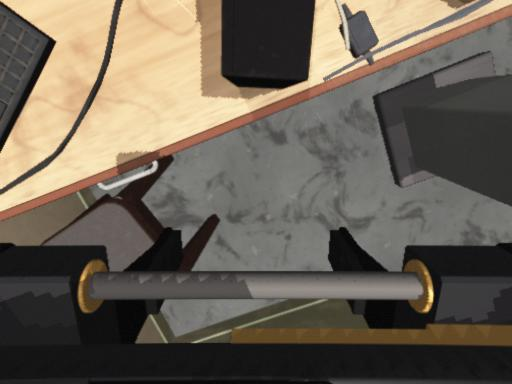

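The wrist picture shows fingers at rows 240–300, and its upper half looks ahead of the tool. Nothing moved because the rows need every key, so I'm resending with a slightly nearer viewpoint.

Emit:
servo_tool([
  {"tx": 12,"ty": 5,"tz": -6,"ax": 0,"ay": 0,"az": 0,"claw": 87},
  {"tx": 40,"ty": 18,"tz": -15,"ax": 0,"ay": 0,"az": 0,"claw": 87},
  {"tx": 75,"ty": 34,"tz": -25,"ax": 0,"ay": 0,"az": 0,"claw": 87},
  {"tx": 110,"ty": 50,"tz": -37,"ax": 0,"ay": 0,"az": 0,"claw": 87},
  {"tx": 145,"ty": 67,"tz": -37,"ax": 0,"ay": 0,"az": 0,"claw": 87},
  {"tx": 180,"ty": 83,"tz": -37,"ax": 0,"ay": 0,"az": 0,"claw": 87},
  {"tx": 215,"ty": 99,"tz": -37,"ax": 0,"ay": 0,"az": 0,"claw": 87},
  {"tx": 250,"ty": 115,"tz": -37,"ax": 0,"ay": 0,"az": 0,"claw": 87},
  {"tx": 280,"ty": 129,"tz": -37,"ax": 0,"ay": 0,"az": 0,"claw": 87},
  {"tx": 298,"ty": 138,"tz": -37,"ax": 0,"ay": 0,"az": 0,"claw": 87},
  {"tx": 305,"ty": 141,"tz": -37,"ax": 0,"ay": 0,"az": 0,"claw": 87},
  {"tx": 305,"ty": 141,"tz": -37,"ax": 0,"ay": 0,"az": 0,"claw": 87},
])

```text
time_s: 2.55
tcp_pos: [0.4611, 0.3384, 0.26]
ee_rot: [[0.931, -0.366, 0.0], [-0.366, -0.931, 0.0], [0.0, -0.0, -1.0]]
wrist_force: [-0.1, -0.2, 0.5]
gripper_width: 1.0
gripper_force: 0.0
```

Run:
```python
from h import *
import pickle
np.set_printoptions(precision=3,suppress=True)
s=sense();print(s['time_s'],s['joints'],s['tcp_pos'],s['joint_velocities'])
im=capture('wrist');cv2.imwrite('pics/w1.png',im);pickle.dump(s,open('w1.pkl','wb'))
R=np.array(s['ee_rot']);C=cam('wrist',s)
print(proj(C,[[.534,.239,.16],[.548,.394,.16],[.541,.317,.16],[.438,.079,.111]]))
for g in ([.39,.09,.25],): print(R.T@(np.array(g)-s['tcp_pos']))
m=trace('rail','wrist')
for r in m[:2]:
    M=r['mask'];print(r['confidence'],M.sum());cv2.imwrite('pics/m1.png',M.astype(np.uint8)*255)
```

```text
2.55 [ 52.5    15.47   -3.72    0.009 -70.788  16.012] [0.461 0.338 0.26 ] [ 2.698  0.008 -0.044 -0.605  0.292 -1.202]
[[336.76   69.594]
 [155.212 125.702]
 [243.011  98.881]
 [512.132 106.601]]
[0.025 0.257 0.01 ]
0.57 5433
```

View pics/w1.png

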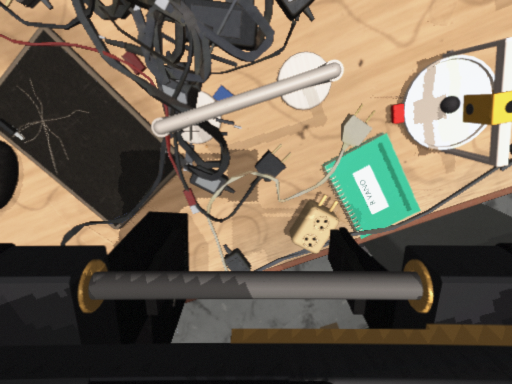

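The rail bar's ends show at (337,69) and (158,127), matching the predicted (337,70) and (155,126). The dish is on the right with the clip at (487,108). I'll go look at the dish.

Emit:
servo_tool([
  {"tx": 1,"ty": 15,"tz": 2,"ax": 0,"ay": 0,"az": -0.02,"claw": 87},
  {"tx": 3,"ty": 48,"tz": 4,"ax": 0,"ay": 0,"az": -0.06,"claw": 87},
  {"tx": 5,"ty": 86,"tz": 6,"ax": 0,"ay": 0,"az": -0.1,"claw": 87},
  {"tx": 8,"ty": 126,"tz": 8,"ax": 0,"ay": 0,"az": -0.14,"claw": 87},
  {"tx": 10,"ty": 166,"tz": 10,"ax": 0,"ay": 0,"az": -0.18,"claw": 87},
  {"tx": 13,"ty": 204,"tz": 10,"ax": 0,"ay": 0,"az": -0.18,"claw": 87},
  {"tx": 15,"ty": 236,"tz": 10,"ax": 0,"ay": 0,"az": -0.18,"claw": 87},
  {"tx": 16,"ty": 255,"tz": 10,"ax": 0,"ay": 0,"az": -0.18,"claw": 87},
  {"tx": 16,"ty": 261,"tz": 10,"ax": 0,"ay": 0,"az": -0.18,"claw": 87},
  {"tx": 16,"ty": 261,"tz": 10,"ax": 0,"ay": 0,"az": -0.18,"claw": 87},
])

```text
time_s: 3.48
tcp_pos: [0.3795, 0.0911, 0.2501]
ee_rot: [[0.982, -0.19, 0.001], [-0.19, -0.982, 0.001], [0.001, -0.001, -1.0]]
wrist_force: [-0.7, 0.1, 1.0]
gripper_width: 0.999
gripper_force: 0.0
```

Run:
```python
from h import *
import pickle
np.set_printoptions(precision=3,suppress=True)
s=sense();print(s['time_s'],s['joints'],s['tcp_pos'])
im=capture('wrist');cv2.imwrite('pics/w2.png',im);pickle.dump(s,open('w2.pkl','wb'))
C=cam('wrist',s);C1=cam('wrist',pickle.load(open('w1.pkl','rb')))
for e in ([337,69],[158,127]): print('rail',atz(C1,e,.16))
print(proj(C,[[.438,.079,.111],[.497,.068,.106],[.383,.09,.106]]))
hsv=cv2.cvtColor(im,cv2.COLOR_BGR2HSV)
M=cv2.inRange(hsv,(24,150,100),(34,255,255))
n,l,st,ce=cv2.connectedComponentsWithStats(M)
for i in range(1,n):
    if st[i,4]>100: print(st[i],ce[i],cv2.minAreaRect(np.argwhere(l==i)[:,::-1].astype(np.float32)))
cv2.imwrite('pics/w2c.png',cv2.resize(im[:260],None,fx=1.56,fy=1.56,interpolation=3))
```

```text
3.4833 [ 37.665  -3.175 -26.66   -0.007 -66.429  41.369] [0.379 0.091 0.25 ]
rail [0.534 0.239 0.16 ]
rail [0.546 0.392 0.16 ]
[[255.36  123.174]
 [254.905  55.887]
 [255.025 178.025]]
[239 108  33  30 877] [255.104 122.421] ((255.0, 122.5), (29.0, 32.0), 90.0)
```

View pics/w2c.png

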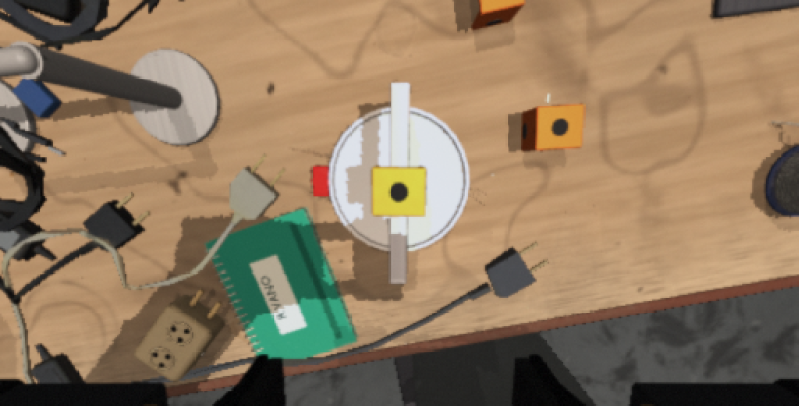

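Two views agree: the clip top centre is at (255,122), giving (0.438,0.079,0.111). The handle bar runs from (256,53) to (255,181), aligned with the tool's x. Grasping the clip now.

Emit:
servo_tool([
  {"tx": 8,"ty": 0,"tz": 8,"ax": 0,"ay": 0,"az": 0,"claw": 87},
  {"tx": 25,"ty": 0,"tz": 25,"ax": 0,"ay": 0,"az": 0,"claw": 87},
  {"tx": 42,"ty": 0,"tz": 50,"ax": 0,"ay": 0,"az": 0,"claw": 87},
  {"tx": 55,"ty": 1,"tz": 78,"ax": 0,"ay": 0,"az": 0,"claw": 87},
  {"tx": 60,"ty": 1,"tz": 105,"ax": 0,"ay": 0,"az": 0,"claw": 87},
  {"tx": 60,"ty": 1,"tz": 130,"ax": 0,"ay": 0,"az": 0,"claw": 80},
  {"tx": 60,"ty": 1,"tz": 150,"ax": 0,"ay": 0,"az": 0,"claw": 70},
  {"tx": 60,"ty": 1,"tz": 162,"ax": 0,"ay": 0,"az": 0,"claw": 60},
  {"tx": 60,"ty": 1,"tz": 168,"ax": 0,"ay": 0,"az": 0,"claw": 50},
  {"tx": 60,"ty": 1,"tz": 168,"ax": 0,"ay": 0,"az": 0,"claw": 45},
  {"tx": 60,"ty": 1,"tz": 168,"ax": 0,"ay": 0,"az": 0,"claw": 40},
  {"tx": 60,"ty": 1,"tz": 168,"ax": 0,"ay": 0,"az": 0,"claw": 37},
])

```text
time_s: 4.53
tcp_pos: [0.4397, 0.0795, 0.0821]
ee_rot: [[0.982, -0.19, 0.002], [-0.19, -0.982, 0.001], [0.001, -0.001, -1.0]]
wrist_force: [-0.1, 0.8, -0.4]
gripper_width: 0.555
gripper_force: 0.0
```

Emit:
servo_tool([
  {"tx": 0,"ty": 0,"tz": 0,"ax": 0,"ay": 0,"az": 0,"claw": 36},
  {"tx": 0,"ty": 0,"tz": 0,"ax": 0,"ay": 0,"az": 0,"claw": 34},
  {"tx": 0,"ty": 0,"tz": 0,"ax": 0,"ay": 0,"az": 0,"claw": 32},
  {"tx": 0,"ty": 0,"tz": 0,"ax": 0,"ay": 0,"az": 0,"claw": 25},
  {"tx": 0,"ty": 0,"tz": 0,"ax": 0,"ay": 0,"az": 0,"claw": 20},
  {"tx": 0,"ty": 0,"tz": 0,"ax": 0,"ay": 0,"az": 0,"claw": 20},
])

```text
time_s: 5.03
tcp_pos: [0.4391, 0.079, 0.0822]
ee_rot: [[0.982, -0.19, 0.001], [-0.19, -0.982, 0.001], [0.001, -0.001, -1.0]]
wrist_force: [-1.8, 0.5, 4.8]
gripper_width: 0.385
gripper_force: 30.0
```

Emit:
servo_tool([
  {"tx": 0,"ty": 0,"tz": -3,"ax": 0,"ay": 0,"az": 0,"claw": 20},
  {"tx": 0,"ty": 0,"tz": -12,"ax": 0,"ay": 0,"az": 0,"claw": 20},
  {"tx": 0,"ty": 0,"tz": -28,"ax": 0,"ay": 0,"az": 0,"claw": 20},
  {"tx": 0,"ty": 0,"tz": -48,"ax": 0,"ay": 0,"az": 0,"claw": 20},
  {"tx": 0,"ty": 0,"tz": -70,"ax": 0,"ay": 0,"az": 0,"claw": 20},
  {"tx": 1,"ty": -5,"tz": -92,"ax": 0,"ay": 0,"az": 0.04,"claw": 20},
  {"tx": 4,"ty": -17,"tz": -112,"ax": 0,"ay": 0,"az": 0.12,"claw": 20},
  {"tx": 8,"ty": -35,"tz": -127,"ax": 0,"ay": 0,"az": 0.22,"claw": 20},
  {"tx": 12,"ty": -56,"tz": -135,"ax": 0,"ay": 0,"az": 0.33,"claw": 20},
  {"tx": 17,"ty": -78,"tz": -138,"ax": 0,"ay": 0,"az": 0.44,"claw": 20},
  {"tx": 22,"ty": -100,"tz": -138,"ax": 0,"ay": 0,"az": 0.55,"claw": 20},
  {"tx": 26,"ty": -122,"tz": -138,"ax": 0,"ay": 0,"az": 0.66,"claw": 20},
])

```text
time_s: 6.03
tcp_pos: [0.4876, 0.1943, 0.2196]
ee_rot: [[0.654, -0.756, -0.0], [-0.756, -0.654, 0.0], [-0.0, 0.0, -1.0]]
wrist_force: [-0.2, 0.3, -0.6]
gripper_width: 0.392
gripper_force: 30.0
```

```bash
cat > to.py <<'E'
# usage: to.py x y z yaw(tool x axis, deg)  -> delta in tool axes
from h import *
import sys
from scipy.spatial.transform import Rotation as Q
x,y,z,yw=map(float,sys.argv[1:]);s=sense();R=np.array(s['ee_rot'])
c,q=np.cos(np.radians(yw)),np.sin(np.radians(yw));G=np.array([[c,q,0],[q,-c,0],[0,0,-1.]])
np.set_printoptions(precision=4,suppress=True)
print(s['time_s'],s['tcp_pos'],'J',s['joints'],'w',s['gripper_width']*87,'F',s['wrist_force'])
print('mm',R.T@(np.array([x,y,z])-s['tcp_pos'])*1e3,'rad',Q.from_matrix(R.T@G).as_rotvec())
E
python3 to.py .540 .3155 .21 -94.5
```

```text
6.0333 [0.4876 0.1943 0.2196] J [ 39.4344  12.433  -13.7608  -0.0195 -63.8152   1.4289] w 34.08009514806316 F [-0.1824  0.2964 -0.5698]
mm [ -57.4456 -118.9028    9.555 ] rad [0.0003 0.0002 0.7916]
```

Emit:
servo_tool([
  {"tx": -8,"ty": -17,"tz": 1,"ax": 0,"ay": 0,"az": 0.11,"claw": 20},
  {"tx": -17,"ty": -35,"tz": 2,"ax": 0,"ay": 0,"az": 0.22,"claw": 20},
  {"tx": -26,"ty": -54,"tz": 3,"ax": 0,"ay": 0,"az": 0.33,"claw": 20},
  {"tx": -35,"ty": -72,"tz": 4,"ax": 0,"ay": 0,"az": 0.44,"claw": 20},
  {"tx": -43,"ty": -89,"tz": 5,"ax": 0,"ay": 0,"az": 0.55,"claw": 20},
  {"tx": -50,"ty": -103,"tz": 6,"ax": 0,"ay": 0,"az": 0.65,"claw": 20},
  {"tx": -55,"ty": -113,"tz": 8,"ax": 0,"ay": 0,"az": 0.73,"claw": 20},
  {"tx": -57,"ty": -118,"tz": 9,"ax": 0,"ay": 0,"az": 0.78,"claw": 20},
  {"tx": -57,"ty": -119,"tz": 10,"ax": 0,"ay": 0,"az": 0.792,"claw": 20},
  {"tx": -57,"ty": -119,"tz": 10,"ax": 0,"ay": 0,"az": 0.792,"claw": 20},
  {"tx": -57,"ty": -119,"tz": 10,"ax": 0,"ay": 0,"az": 0.792,"claw": 20},
])

```text
time_s: 6.95
tcp_pos: [0.5392, 0.3142, 0.2091]
ee_rot: [[-0.072, -0.997, -0.001], [-0.997, 0.072, -0.001], [0.001, 0.001, -1.0]]
wrist_force: [0.6, -0.1, -1.1]
gripper_width: 0.389
gripper_force: 30.0
```

```bash
python3 to.py .540 .3155 .146 -94.5
python3 - <<'E'
from h import *
ims=[]
s=sense();C=cam('wrist',s)
print(proj(C,[[.534,.239,.16],[.546,.392,.16],[.54,.3155,.171]]))
w=capture('wrist');cv2.imwrite('pics/w3.png',w)
S=capture('scene')[110:230,120:250];T=capture('top')[140:220,120:210]
W=cv2.resize(w,(533,400))
cv2.imwrite('pics/v3.png',np.hstack([W,np.vstack([cv2.resize(S,(260,220),interpolation=3),cv2.resize(T,(260,180),interpolation=3)])]))
E
```

```text
6.95 [0.5392 0.3142 0.2091] J [ 45.0642  22.5112  -0.7884  -0.0067 -66.7736 -49.2009] w 33.81396032877633 F [ 0.5773 -0.0766 -1.1077]
mm [-1.3932 -0.7575 63.1379] rad [ 0.0009 -0.0009  0.0063]
[[254.319484   110.4673135 ]
 [253.34321803 304.57804192]
 [253.74813253 222.87414   ]]
```

View pics/v3.png

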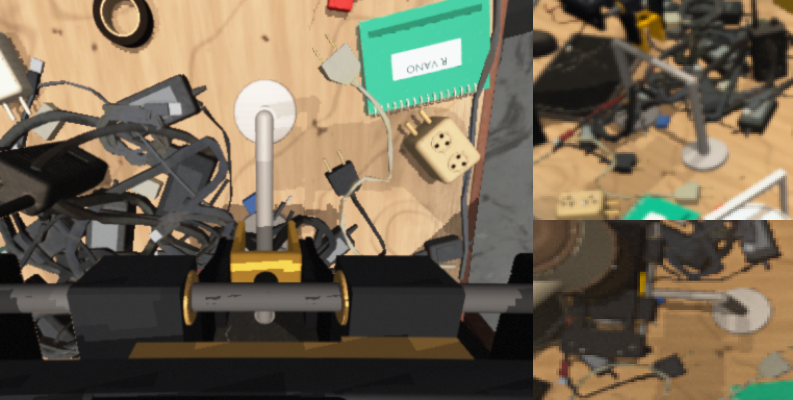

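The wrist view shows the bar at column ~254 running straight under the clip (legs at 222–288, centred ~254). It's aligned, so I'll lower it.

Emit:
servo_tool([
  {"tx": -1,"ty": -0.7,"tz": 8,"ax": 0,"ay": 0,"az": 0.006,"claw": 20},
  {"tx": -1,"ty": -0.7,"tz": 20,"ax": 0,"ay": 0,"az": 0.006,"claw": 20},
  {"tx": -1,"ty": -0.7,"tz": 33,"ax": 0,"ay": 0,"az": 0.006,"claw": 20},
  {"tx": -1,"ty": -0.7,"tz": 45,"ax": 0,"ay": 0,"az": 0.006,"claw": 20},
  {"tx": -1,"ty": -0.7,"tz": 55,"ax": 0,"ay": 0,"az": 0.006,"claw": 20},
  {"tx": -1,"ty": -0.7,"tz": 61,"ax": 0,"ay": 0,"az": 0.006,"claw": 20},
  {"tx": -1,"ty": -0.7,"tz": 64,"ax": 0,"ay": 0,"az": 0.006,"claw": 20},
  {"tx": -1,"ty": -0.7,"tz": 65,"ax": 0,"ay": 0,"az": 0.006,"claw": 20},
  {"tx": -1,"ty": -0.7,"tz": 65,"ax": 0,"ay": 0,"az": 0.006,"claw": 20},
])

```text
time_s: 7.85
tcp_pos: [0.5405, 0.3159, 0.1447]
ee_rot: [[-0.079, -0.997, 0.0], [-0.997, 0.079, 0.0], [-0.0, -0.0, -1.0]]
wrist_force: [1.4, -0.1, -0.2]
gripper_width: 0.388
gripper_force: 30.0
```

Emit:
servo_tool([
  {"tx": 0,"ty": 0,"tz": 1,"ax": 0,"ay": 0,"az": 0,"claw": 20},
  {"tx": 0,"ty": 0,"tz": 2,"ax": 0,"ay": 0,"az": 0,"claw": 20},
  {"tx": 0,"ty": 0,"tz": 2.5,"ax": 0,"ay": 0,"az": 0,"claw": 20},
  {"tx": 0,"ty": 0,"tz": 2.5,"ax": 0,"ay": 0,"az": 0,"claw": 20},
])

```text
time_s: 8.18
tcp_pos: [0.5404, 0.3158, 0.1423]
ee_rot: [[-0.079, -0.997, 0.0], [-0.997, 0.079, 0.0], [-0.0, -0.0, -1.0]]
wrist_force: [-0.0, -1.0, -1.1]
gripper_width: 0.39
gripper_force: 30.0
```

Almost down. One more small step, then release.

Emit:
servo_tool([
  {"tx": 0,"ty": 0,"tz": 0.7,"ax": 0,"ay": 0,"az": 0,"claw": 20},
  {"tx": 0,"ty": 0,"tz": 1.2,"ax": 0,"ay": 0,"az": 0,"claw": 20},
  {"tx": 0,"ty": 0,"tz": 1.2,"ax": 0,"ay": 0,"az": 0,"claw": 36},
  {"tx": 0,"ty": 0,"tz": 1.2,"ax": 0,"ay": 0,"az": 0,"claw": 40},
  {"tx": 0,"ty": 0,"tz": 1.2,"ax": 0,"ay": 0,"az": 0,"claw": 46},
  {"tx": 0,"ty": 0,"tz": 1.2,"ax": 0,"ay": 0,"az": 0,"claw": 54},
  {"tx": 0,"ty": 0,"tz": 0,"ax": 0,"ay": 0,"az": 0,"claw": 62},
  {"tx": 0,"ty": 0,"tz": -8,"ax": 0,"ay": 0,"az": 0,"claw": 70},
  {"tx": 0,"ty": 0,"tz": -24,"ax": 0,"ay": 0,"az": 0,"claw": 80},
  {"tx": 0,"ty": 0,"tz": -48,"ax": 0,"ay": 0,"az": 0,"claw": 80},
  {"tx": 0,"ty": 0,"tz": -76,"ax": 0,"ay": 0,"az": 0,"claw": 80},
  {"tx": 0,"ty": 0,"tz": -95,"ax": 0,"ay": 0,"az": 0,"claw": 80},
])

```text
time_s: 9.18
tcp_pos: [0.5411, 0.3161, 0.2404]
ee_rot: [[-0.079, -0.997, 0.003], [-0.997, 0.079, 0.002], [-0.002, -0.003, -1.0]]
wrist_force: [1.0, -0.3, 1.1]
gripper_width: 0.902
gripper_force: 0.0
```

```bash
python3 to.py .3795 .0911 .25 -10.95
python3 - <<'E'
from h import *
np.set_printoptions(precision=4,suppress=True)
s=sense();C=cam('wrist',s);w=capture('wrist');cv2.imwrite('pics/w4.png',w)
print(s['wrist_force'],proj(C,[[.54,.3155,.171]]))
def yel(im,n):
    M=cv2.inRange(cv2.cvtColor(im,cv2.COLOR_BGR2HSV),(22,130,80),(34,255,255));k,l,st,ce=cv2.connectedComponentsWithStats(M)
    for i in range(1,k):
        if st[i,4]>12: print(n,st[i],ce[i].round(1))
yel(w,'w');S=capture('scene');yel(S[120:260,130:320],'scene(+130,120)');cv2.imwrite('pics/s4.png',S)
E
```

```text
9.1833 [0.5411 0.3161 0.2404] J [ 45.095   21.4647   2.1366   0.0693 -70.4732 -49.6216] w 78.47787533552783 F [ 1.0059 -0.3173  1.0536]
mm [236.9445 143.4366 -10.4611] rad [-0.0039 -0.0007 -1.4583]
[ 1.0059 -0.3173  1.0536] [[256.3922 205.3304]]
w [237 188  40  26 804] [256.3 198.7]
scene(+130,120) [44 17 12  8 50] [49.9 20.7]
```

Emit:
servo_tool([
  {"tx": 8,"ty": 5,"tz": -3,"ax": 0,"ay": 0,"az": -0.06,"claw": 80},
  {"tx": 24,"ty": 15,"tz": -6,"ax": 0,"ay": 0,"az": -0.17,"claw": 80},
  {"tx": 44,"ty": 27,"tz": -10,"ax": 0,"ay": 0,"az": -0.28,"claw": 80},
  {"tx": 66,"ty": 40,"tz": -10,"ax": 0,"ay": 0,"az": -0.39,"claw": 80},
  {"tx": 88,"ty": 53,"tz": -10,"ax": 0,"ay": 0,"az": -0.5,"claw": 80},
  {"tx": 110,"ty": 66,"tz": -10,"ax": 0,"ay": 0,"az": -0.61,"claw": 80},
  {"tx": 132,"ty": 80,"tz": -10,"ax": 0,"ay": 0,"az": -0.72,"claw": 80},
  {"tx": 152,"ty": 92,"tz": -10,"ax": 0,"ay": 0,"az": -0.83,"claw": 80},
  {"tx": 172,"ty": 104,"tz": -10,"ax": 0,"ay": 0,"az": -0.94,"claw": 80},
  {"tx": 190,"ty": 115,"tz": -10,"ax": 0,"ay": 0,"az": -1.05,"claw": 80},
  {"tx": 206,"ty": 125,"tz": -10,"ax": 0,"ay": 0,"az": -1.16,"claw": 80},
  {"tx": 220,"ty": 133,"tz": -10,"ax": 0,"ay": 0,"az": -1.26,"claw": 80},
])

```text
time_s: 10.28
tcp_pos: [0.3891, 0.1057, 0.2469]
ee_rot: [[0.927, -0.375, -0.001], [-0.375, -0.927, -0.0], [-0.0, 0.0, -1.0]]
wrist_force: [0.5, -0.4, -0.0]
gripper_width: 0.919
gripper_force: 0.0
```

```bash
python3 to.py .3795 .0911 .25 -10.95
```

```text
10.2833 [0.3891 0.1057 0.2469] J [ 38.5317  -1.5039 -25.5527  -0.0173 -65.9757  29.4281] w 79.97967154754662 F [ 0.5216 -0.4343 -0.0063]
mm [-3.4225 17.1193 -3.0848] rad [ 0.0002  0.0005 -0.1937]
```

Emit:
servo_tool([
  {"tx": -1,"ty": 7,"tz": -2,"ax": 0,"ay": 0,"az": -0.09,"claw": 80},
  {"tx": -3,"ty": 13,"tz": -3,"ax": 0,"ay": 0,"az": -0.16,"claw": 80},
  {"tx": -3.4,"ty": 17,"tz": -3,"ax": 0,"ay": 0,"az": -0.193,"claw": 80},
  {"tx": -3.4,"ty": 17,"tz": -3,"ax": 0,"ay": 0,"az": -0.193,"claw": 80},
  {"tx": -3.4,"ty": 17,"tz": -3,"ax": 0,"ay": 0,"az": -0.193,"claw": 80},
])

```text
time_s: 10.7
tcp_pos: [0.3806, 0.0923, 0.2501]
ee_rot: [[0.98, -0.197, 0.0], [-0.197, -0.98, 0.0], [0.0, -0.0, -1.0]]
wrist_force: [0.5, 0.1, -0.1]
gripper_width: 0.918
gripper_force: 0.0
```

```bash
python3 to.py .439 .079 .081 -10.95
python3 - <<'E'
from h import *
import pickle
np.set_printoptions(precision=4,suppress=True)
s=sense();C=cam('wrist',s);w=capture('wrist');cv2.imwrite('pics/w5.png',w);pickle.dump(s,open('w5.pkl','wb'))
S=capture('scene');T=capture('top');cv2.imwrite('pics/top5.png',T);cv2.imwrite('pics/scene5.png',S)
W=cv2.resize(w[:220,150:350],(500,550),interpolation=3)
cv2.imwrite('pics/v5.png',np.hstack([W,np.vstack([cv2.resize(S[115:225,140:250],(275,275),interpolation=3),cv2.resize(T[130:230,120:220],(275,275),interpolation=3)])]))
E
```

```text
10.7 [0.3806 0.0923 0.2501] J [ 37.7136  -2.9739 -26.4743  -0.0049 -66.4911  40.9406] w 79.86802232507574 F [ 0.4561  0.0802 -0.1369]
mm [ 59.8874   1.5951 169.0717] rad [-0.0002 -0.     -0.0069]
```

View pics/v5.png

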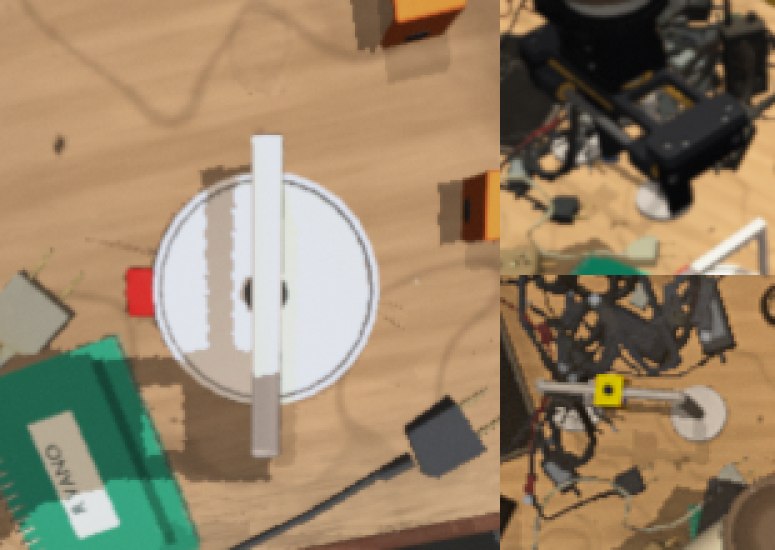

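The top view shows the yellow clip sitting square astride the rail bar. The dish's handle is clear, running from (256,54) to (256,182) in the wrist image, with the ball in the middle.

```bash
python3 - <<'E'
from h import *
import pickle
np.set_printoptions(precision=4,suppress=True)
C=cam('wrist',pickle.load(open('w5.pkl','rb')))
a=atz(C,(256.5,54),.106);b=atz(C,(256.0,182.4),.106);d=a-b
# edge midlines from the picture
w=cv2.imread('pics/w5.png');g=cv2.cvtColor(w,cv2.COLOR_BGR2HSV)
print(a,b,'mid',(a+b)/2,'len',np.linalg.norm(d),'yaw',np.degrees(np.arctan2(d[1],d[0])))
M=cv2.inRange(g,(0,150,120),(8,255,255))+cv2.inRange(g,(172,150,120),(180,255,255));M[:, :190]=0;M[:,230:]=0
p=np.argwhere(M)[:,::-1];print('pointer',len(p),p.mean(0),atz(C,p.mean(0),.011))
T=cam('top');S=cam('scene')
for n,C,im in (('top',T,'pics/top0.png'),('scene',S,'pics/scene0.png')):
    g=cv2.cvtColor(cv2.imread(im),cv2.COLOR_BGR2HSV);u,v=proj(C,[[.554,-.231,.008]])[0].astype(int)
    M=cv2.inRange(g,(22,130,80),(36,255,255));q=np.argwhere(M[v-20:v+20,u-25:u+25])[:,::-1].astype(np.float32)+[u-25,v-20]
    e=cv2.fitEllipse(q.astype(np.float32));print(n,'ring',e,atz(C,e[0],.0085))
# camera base edges direction from top image
for uv in ((300+178/4,95+78/4),):print(atz(T,uv,.146))
E
python3 to.py .44 .079 .081 -11.3
```

```text
[0.4991 0.0666 0.106 ] [0.3791 0.091  0.106 ] mid [0.4391 0.0788 0.106 ] len 0.12238964993222316 yaw -11.513677702896773
pointer 208 [205.3365 116.3798] [0.4525 0.1423 0.011 ]
top ring ((331.4902038574219, 174.79580688476562), (18.474594116210938, 19.06930160522461), 147.3668670654297) [ 0.5553 -0.2291  0.0085]
scene ring ((356.12225341796875, 265.67413330078125), (21.261777877807617, 27.301551818847656), 113.78499603271484) [ 0.5534 -0.2296  0.0085]
[ 0.7252 -0.2458  0.146 ]
10.85 [0.3809 0.0927 0.2499] J [ 37.7331  -2.9165 -26.4417  -0.0034 -66.4885  40.9644] w 79.9251156851537 F [-0.7494 -0.7747 -0.0246]
mm [ 60.7116   1.7917 168.9237] rad [ 0.0001  0.0002 -0.0001]
```

Emit:
servo_tool([
  {"tx": 8,"ty": 0,"tz": 8,"ax": 0,"ay": 0,"az": 0.003,"claw": 70},
  {"tx": 25,"ty": 1,"tz": 25,"ax": 0,"ay": 0,"az": 0.003,"claw": 60},
  {"tx": 42,"ty": 1.5,"tz": 50,"ax": 0,"ay": 0,"az": 0.003,"claw": 50},
  {"tx": 55,"ty": 2,"tz": 78,"ax": 0,"ay": 0,"az": 0.003,"claw": 40},
  {"tx": 60,"ty": 2,"tz": 105,"ax": 0,"ay": 0,"az": 0.003,"claw": 40},
  {"tx": 60,"ty": 2,"tz": 130,"ax": 0,"ay": 0,"az": 0.003,"claw": 40},
  {"tx": 60,"ty": 2,"tz": 150,"ax": 0,"ay": 0,"az": 0.003,"claw": 40},
  {"tx": 60,"ty": 2,"tz": 163,"ax": 0,"ay": 0,"az": 0.003,"claw": 38},
  {"tx": 60,"ty": 2,"tz": 168,"ax": 0,"ay": 0,"az": 0.003,"claw": 34},
  {"tx": 60,"ty": 2,"tz": 169,"ax": 0,"ay": 0,"az": 0.003,"claw": 28},
  {"tx": 60,"ty": 2,"tz": 169,"ax": 0,"ay": 0,"az": 0.003,"claw": 22},
  {"tx": 60,"ty": 2,"tz": 169,"ax": 0,"ay": 0,"az": 0.003,"claw": 18},
])

```text
time_s: 11.85
tcp_pos: [0.44, 0.0791, 0.0817]
ee_rot: [[0.98, -0.198, 0.002], [-0.198, -0.98, 0.001], [0.001, -0.001, -1.0]]
wrist_force: [-0.7, -0.1, 0.3]
gripper_width: 0.264
gripper_force: 0.0
```

Emit:
servo_tool([
  {"tx": 0,"ty": 0,"tz": 0,"ax": 0,"ay": 0,"az": 0,"claw": 16},
  {"tx": 0,"ty": 0,"tz": 0,"ax": 0,"ay": 0,"az": 0,"claw": 14},
  {"tx": 0,"ty": 0,"tz": 0,"ax": 0,"ay": 0,"az": 0,"claw": 13},
  {"tx": 0,"ty": 0,"tz": 0,"ax": 0,"ay": 0,"az": 0,"claw": 12},
  {"tx": 0,"ty": 0,"tz": 0,"ax": 0,"ay": 0,"az": 0,"claw": 11},
  {"tx": 0,"ty": 0,"tz": 0,"ax": 0,"ay": 0,"az": 0,"claw": 10},
  {"tx": 0,"ty": 0,"tz": 0,"ax": 0,"ay": 0,"az": 0,"claw": 8},
  {"tx": 0,"ty": 0,"tz": 0,"ax": 0,"ay": 0,"az": 0,"claw": 4},
  {"tx": 0,"ty": 0,"tz": 0,"ax": 0,"ay": 0,"az": 0,"claw": 0},
  {"tx": 0,"ty": 0,"tz": 0,"ax": 0,"ay": 0,"az": 0,"claw": 0},
])

```text
time_s: 12.68
tcp_pos: [0.4396, 0.0791, 0.0814]
ee_rot: [[0.98, -0.198, 0.001], [-0.198, -0.98, 0.001], [0.001, -0.001, -1.0]]
wrist_force: [-0.3, 1.5, 3.3]
gripper_width: 0.132
gripper_force: 30.0
```

```bash
python3 to.py .439 .079 .186 -11.5
```

```text
12.6833 [0.4396 0.0791 0.0814] J [ 31.1689  14.5108 -34.7563   0.0055 -40.6683  47.3968] w 11.482885208700093 F [-0.2532  1.5377  3.3075]
mm [  -0.5056    0.1956 -104.5961] rad [-0.0007 -0.0009  0.0012]
```

Run:
```python
from h import *
np.set_printoptions(precision=4,suppress=True)
T=cam('top')
q=lambda u,v:atz(T,(300+u/4-.4,95+v/4-.4),.008)
for n,a,b in (('L',q(487,88),q(466,375)),('R',q(597,190),q(581,382)),('near',q(466,375),q(581,382))):
    d=a-b;print(n,a,b,np.degrees(np.arctan2(d[1],d[0])),np.linalg.norm(d))
# segment base, project all edge points to z=.008
for n in('top','scene'):
    im=cv2.imread(f'pics/{n}0.png');C=cam(n);best=None
    g=cv2.cvtColor(im,cv2.COLOR_BGR2HSV).astype(int)
    pts=[]
    for ang in np.arange(-12,4,.25):
        a=np.radians(ang);X=np.array([np.cos(a),np.sin(a)]);Y=np.array([-X[1],X[0]])
        sc=0;o0=np.array([.5544,-.2295])
        for off in np.arange(-.008,.0081,.001):
            t=np.linspace(-.04,.06,60)
            def smp(w):
                P=np.c_[o0+t[:,None]*X+w*Y,np.full(60,.008)];uv=proj(C,P).astype(np.float32)
                return cv2.remap(im,uv[:,:1],uv[:,1:],1).astype(float).sum(2).mean()
            k=smp(.056+off)-smp(.044+off)+smp(-.056+off)-smp(-.044+off)
            if best is None or k>best[0]: best=(k,ang,off)
    print(n,best)
    for l in ('camera_stand',):
        pass
```

```text
L [ 0.7598 -0.544   0.008 ] [ 0.5108 -0.5154  0.008 ] -6.565698308250959 0.25069758208282555
R [ 0.6709 -0.6354  0.008 ] [ 0.5053 -0.6134  0.008 ] -7.584590820144762 0.16701522628330867
near [ 0.5108 -0.5154  0.008 ] [ 0.5053 -0.6134  0.008 ] 86.81531053792533 0.0981383989142211
top (np.float64(325.3166666666667), np.float64(-5.25), np.float64(0.002999999999999999))
scene (np.float64(447.8), np.float64(-4.5), np.float64(0.0))
```

Run:
```python
import numpy as np
mj=lambda t:10*t**3-15*t**4+6*t**5
L=105*mj(np.arange(1,25)/24);print('lift',L[:12].round(1),(L[12:]-L[11]).round(1))
P0=np.array([.4396,.0791]);P1=np.array([.5544,-.2295]);D=(P1-P0)*1e3;th=np.radians(83.6)
y0=np.radians(-11.42)
for k in range(3):
    s=mj(np.arange(12*k,12*k+13)/36);y=y0-th*s[0];X=np.array([np.cos(y),np.sin(y)]);Y=np.array([np.sin(y),-np.cos(y)])
    for v in s[1:]:
        d=D*(v-s[0]);print(k,round(d@X,1),round(d@Y,1),round(th*(v-s[0]),3))
```

```text
lift [ 0.1  0.5  1.7  3.7  6.8 10.9 16.  22.  28.9 36.4 44.3 52.5] [ 8.2 16.1 23.6 30.5 36.5 41.6 45.7 48.8 50.8 52.  52.4 52.5]
0 0.0 0.1 0.0
0 0.3 0.4 0.002
0 0.9 1.4 0.007
0 2.0 3.2 0.017
0 3.7 6.0 0.031
0 6.2 9.9 0.052
0 9.3 15.0 0.078
0 13.3 21.4 0.111
0 18.0 29.0 0.151
0 23.4 37.8 0.197
0 29.6 47.7 0.249
0 36.4 58.7 0.306
1 10.7 9.2 0.062
1 22.1 19.0 0.129
1 34.2 29.3 0.2
1 46.7 40.1 0.273
1 59.5 51.1 0.347
1 72.5 62.2 0.423
1 85.5 73.3 0.499
1 98.3 84.4 0.574
1 110.8 95.1 0.647
1 122.9 105.4 0.717
1 134.3 115.2 0.784
1 145.0 124.4 0.847
2 12.8 -1.8 0.057
2 24.4 -3.4 0.109
2 34.7 -4.8 0.155
2 43.5 -6.0 0.195
2 50.9 -7.0 0.228
2 56.9 -7.9 0.254
2 61.4 -8.5 0.275
2 64.7 -9.0 0.289
2 66.8 -9.2 0.299
2 67.9 -9.4 0.304
2 68.4 -9.5 0.306
2 68.5 -9.5 0.306
```

Emit:
servo_tool([
  {"tx": 0,"ty": 0,"tz": -0.1,"ax": 0,"ay": 0,"az": 0,"claw": 0},
  {"tx": 0,"ty": 0,"tz": -0.5,"ax": 0,"ay": 0,"az": 0,"claw": 0},
  {"tx": 0,"ty": 0,"tz": -1.7,"ax": 0,"ay": 0,"az": 0,"claw": 0},
  {"tx": 0,"ty": 0,"tz": -3.7,"ax": 0,"ay": 0,"az": 0,"claw": 0},
  {"tx": 0,"ty": 0,"tz": -6.8,"ax": 0,"ay": 0,"az": 0,"claw": 0},
  {"tx": 0,"ty": 0,"tz": -10.9,"ax": 0,"ay": 0,"az": 0,"claw": 0},
  {"tx": 0,"ty": 0,"tz": -16,"ax": 0,"ay": 0,"az": 0,"claw": 0},
  {"tx": 0,"ty": 0,"tz": -22,"ax": 0,"ay": 0,"az": 0,"claw": 0},
  {"tx": 0,"ty": 0,"tz": -28.9,"ax": 0,"ay": 0,"az": 0,"claw": 0},
  {"tx": 0,"ty": 0,"tz": -36.4,"ax": 0,"ay": 0,"az": 0,"claw": 0},
  {"tx": 0,"ty": 0,"tz": -44.3,"ax": 0,"ay": 0,"az": 0,"claw": 0},
  {"tx": 0,"ty": 0,"tz": -52.5,"ax": 0,"ay": 0,"az": 0,"claw": 0},
])

```text
time_s: 13.68
tcp_pos: [0.4392, 0.0788, 0.1346]
ee_rot: [[0.98, -0.198, 0.0], [-0.198, -0.98, 0.0], [0.0, -0.0, -1.0]]
wrist_force: [-0.0, -0.1, -2.3]
gripper_width: 0.136
gripper_force: 30.0
```

Emit:
servo_tool([
  {"tx": 0,"ty": 0,"tz": -8.2,"ax": 0,"ay": 0,"az": 0,"claw": 0},
  {"tx": 0,"ty": 0,"tz": -16.1,"ax": 0,"ay": 0,"az": 0,"claw": 0},
  {"tx": 0,"ty": 0,"tz": -23.6,"ax": 0,"ay": 0,"az": 0,"claw": 0},
  {"tx": 0,"ty": 0,"tz": -30.5,"ax": 0,"ay": 0,"az": 0,"claw": 0},
  {"tx": 0,"ty": 0,"tz": -36.5,"ax": 0,"ay": 0,"az": 0,"claw": 0},
  {"tx": 0,"ty": 0,"tz": -41.6,"ax": 0,"ay": 0,"az": 0,"claw": 0},
  {"tx": 0,"ty": 0,"tz": -45.7,"ax": 0,"ay": 0,"az": 0,"claw": 0},
  {"tx": 0,"ty": 0,"tz": -48.8,"ax": 0,"ay": 0,"az": 0,"claw": 0},
  {"tx": 0,"ty": 0,"tz": -50.8,"ax": 0,"ay": 0,"az": 0,"claw": 0},
  {"tx": 0,"ty": 0,"tz": -52,"ax": 0,"ay": 0,"az": 0,"claw": 0},
  {"tx": 0,"ty": 0,"tz": -52.4,"ax": 0,"ay": 0,"az": 0,"claw": 0},
  {"tx": 0,"ty": 0,"tz": -52.5,"ax": 0,"ay": 0,"az": 0,"claw": 0},
])

```text
time_s: 14.68
tcp_pos: [0.4391, 0.0788, 0.1859]
ee_rot: [[0.98, -0.199, -0.0], [-0.199, -0.98, -0.0], [-0.0, 0.0, -1.0]]
wrist_force: [1.2, 0.2, -1.6]
gripper_width: 0.129
gripper_force: 30.0
```

```bash
python3 to.py .5544 -.2295 .1864 -95
python3 - <<'E'
from h import *
s=sense();C=cam('wrist',s);w=capture('wrist');cv2.imwrite('pics/w6.png',w)
for r in recognise('ball_center','wrist')[:2]:
    p=C[2][:3,:3]@np.array(r['xyz'])+C[2][:3,3];print(r['confidence'],p)
print(proj(C,[[.4396,.0791,.12]]))
E
```

```text
14.6833 [0.4391 0.0788 0.1859] J [ 31.1562   6.385  -26.5983  -0.0052 -57.0401  47.3967] w 11.266323729918645 F [ 1.1831  0.237  -1.5833]
mm [174.2035 279.2352  -0.5036] rad [0.0004 0.0001 1.4582]
0.18 [0.45365965 0.07306127 0.11431555]
[[253.85825432 206.25000591]]
```

Emit:
servo_tool([
  {"tx": 0,"ty": 0.1,"tz": 0,"ax": 0,"ay": 0,"az": 0,"claw": 0},
  {"tx": 0.3,"ty": 0.4,"tz": 0,"ax": 0,"ay": 0,"az": 0.002,"claw": 0},
  {"tx": 0.9,"ty": 1.4,"tz": 0,"ax": 0,"ay": 0,"az": 0.007,"claw": 0},
  {"tx": 2,"ty": 3.2,"tz": 0,"ax": 0,"ay": 0,"az": 0.017,"claw": 0},
  {"tx": 3.7,"ty": 6,"tz": 0,"ax": 0,"ay": 0,"az": 0.031,"claw": 0},
  {"tx": 6.2,"ty": 9.9,"tz": 0,"ax": 0,"ay": 0,"az": 0.052,"claw": 0},
  {"tx": 9.3,"ty": 15,"tz": 0,"ax": 0,"ay": 0,"az": 0.078,"claw": 0},
  {"tx": 13.3,"ty": 21.4,"tz": 0,"ax": 0,"ay": 0,"az": 0.111,"claw": 0},
  {"tx": 18,"ty": 29,"tz": 0,"ax": 0,"ay": 0,"az": 0.151,"claw": 0},
  {"tx": 23.4,"ty": 37.8,"tz": 0,"ax": 0,"ay": 0,"az": 0.197,"claw": 0},
  {"tx": 29.6,"ty": 47.7,"tz": 0,"ax": 0,"ay": 0,"az": 0.249,"claw": 0},
  {"tx": 36.4,"ty": 58.7,"tz": 0,"ax": 0,"ay": 0,"az": 0.306,"claw": 0},
])

```text
time_s: 15.78
tcp_pos: [0.4636, 0.0129, 0.186]
ee_rot: [[0.872, -0.489, -0.0], [-0.489, -0.872, -0.0], [0.0, 0.0, -1.0]]
wrist_force: [0.4, -0.2, -1.9]
gripper_width: 0.138
gripper_force: 30.0
```

Emit:
servo_tool([
  {"tx": 10.7,"ty": 9.2,"tz": 0,"ax": 0,"ay": 0,"az": 0.062,"claw": 0},
  {"tx": 22.1,"ty": 19,"tz": 0,"ax": 0,"ay": 0,"az": 0.129,"claw": 0},
  {"tx": 34.2,"ty": 29.3,"tz": 0,"ax": 0,"ay": 0,"az": 0.2,"claw": 0},
  {"tx": 46.7,"ty": 40.1,"tz": 0,"ax": 0,"ay": 0,"az": 0.273,"claw": 0},
  {"tx": 59.5,"ty": 51.1,"tz": 0,"ax": 0,"ay": 0,"az": 0.347,"claw": 0},
  {"tx": 72.5,"ty": 62.2,"tz": 0,"ax": 0,"ay": 0,"az": 0.423,"claw": 0},
  {"tx": 85.5,"ty": 73.3,"tz": 0,"ax": 0,"ay": 0,"az": 0.499,"claw": 0},
  {"tx": 98.3,"ty": 84.4,"tz": 0,"ax": 0,"ay": 0,"az": 0.574,"claw": 0},
  {"tx": 110.8,"ty": 95.1,"tz": 0,"ax": 0,"ay": 0,"az": 0.647,"claw": 0},
  {"tx": 122.9,"ty": 105.4,"tz": 0,"ax": 0,"ay": 0,"az": 0.717,"claw": 0},
  {"tx": 134.3,"ty": 115.2,"tz": 0,"ax": 0,"ay": 0,"az": 0.784,"claw": 0},
  {"tx": 145,"ty": 124.4,"tz": 0,"ax": 0,"ay": 0,"az": 0.847,"claw": 0},
])

```text
time_s: 16.78
tcp_pos: [0.5299, -0.167, 0.1857]
ee_rot: [[0.21, -0.978, -0.001], [-0.978, -0.21, -0.0], [-0.0, 0.001, -1.0]]
wrist_force: [0.2, -0.2, -2.1]
gripper_width: 0.134
gripper_force: 30.0
```

Emit:
servo_tool([
  {"tx": 12.8,"ty": -1.8,"tz": 0,"ax": 0,"ay": 0,"az": 0.057,"claw": 0},
  {"tx": 24.4,"ty": -3.4,"tz": 0,"ax": 0,"ay": 0,"az": 0.109,"claw": 0},
  {"tx": 34.7,"ty": -4.8,"tz": 0,"ax": 0,"ay": 0,"az": 0.155,"claw": 0},
  {"tx": 43.5,"ty": -6,"tz": 0,"ax": 0,"ay": 0,"az": 0.195,"claw": 0},
  {"tx": 50.9,"ty": -7,"tz": 0,"ax": 0,"ay": 0,"az": 0.228,"claw": 0},
  {"tx": 56.9,"ty": -7.9,"tz": 0,"ax": 0,"ay": 0,"az": 0.254,"claw": 0},
  {"tx": 61.4,"ty": -8.5,"tz": 0,"ax": 0,"ay": 0,"az": 0.275,"claw": 0},
  {"tx": 64.7,"ty": -9,"tz": 0,"ax": 0,"ay": 0,"az": 0.289,"claw": 0},
  {"tx": 66.8,"ty": -9.2,"tz": 0,"ax": 0,"ay": 0,"az": 0.299,"claw": 0},
  {"tx": 67.9,"ty": -9.4,"tz": 0,"ax": 0,"ay": 0,"az": 0.304,"claw": 0},
  {"tx": 68.5,"ty": -9.5,"tz": 0,"ax": 0,"ay": 0,"az": 0.306,"claw": 0},
  {"tx": 68.5,"ty": -9.5,"tz": 0,"ax": 0,"ay": 0,"az": 0.306,"claw": 0},
])

```text
time_s: 17.78
tcp_pos: [0.5539, -0.2297, 0.1861]
ee_rot: [[-0.088, -0.996, 0.0], [-0.996, 0.088, 0.0], [-0.0, -0.0, -1.0]]
wrist_force: [-0.3, -0.3, -1.9]
gripper_width: 0.137
gripper_force: 30.0
```

```bash
python3 to.py .5544 -.2295 .1864 -95
python3 - <<'E'
from h import *
np.set_printoptions(precision=4,suppress=True)
s=sense();C=cam('wrist',s);w=capture('wrist');cv2.imwrite('pics/w7.png',w)
S=capture('scene');T=capture('top');CS=cam('scene');CT=cam('top')
print('dish',[[r['confidence'],CS[2][:3,:3]@np.array(r['xyz'])+CS[2][:3,3]] for r in recognise('ball_center','scene')[:2]])
print('exp ball/pointer: scene',proj(CS,[[.5544,-.2295,.12],[.625,-.2357,.116]]),'wrist',proj(C,[[.5544,-.2295,.12],[.625,-.2357,.116]]),'top',proj(CT,[[.5544,-.2295,.12],[.625,-.2357,.116]]))
A=cv2.resize(S[165:290,315:440],(400,400),interpolation=3);B=cv2.resize(T[100:200,285:385],(400,200)) if 0 else cv2.resize(w,(400,300))
D=cv2.resize(T[90:200,280:390],(300,300),interpolation=3)
o=np.zeros((600,800,3),np.uint8);o[:400,:400]=A;o[:300,400:]=B;o[300:,400:700]=D;cv2.imwrite('pics/v7.png',o)
cv2.imwrite('pics/scene7.png',S);cv2.imwrite('pics/top7.png',T)
E
```

```text
17.7833 [ 0.5539 -0.2297  0.1861] J [ -7.0681  21.153   -6.3592  -0.0024 -62.4834   2.0386] w 11.915569532095788 F [-0.3431 -0.3291 -1.9049]
mm [-0.2348 -0.4659 -0.2762] rad [-0.0001  0.     -0.0005]
dish [[0.64, array([ 0.5447, -0.2413,  0.1129])], [0.53, array([ 0.5526, -0.234 ,  0.1251])]]
exp ball/pointer: scene [[365.9144 238.4757]
 [380.0239 220.6027]] wrist [[254.2202 207.9159]
 [166.7261 206.3016]] top [[338.5567 170.3331]
 [339.8291 148.2506]]
```

View pics/v7.png

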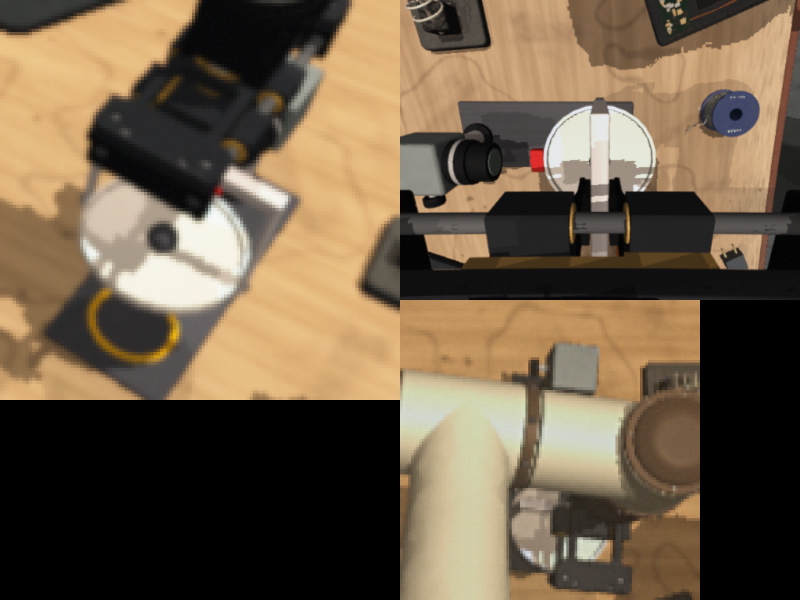

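The ball shows at scene (366,239) against an expected (366,238), so it is centred. In the wrist view the pointer is at (175,205) and the lens barrel at (~120,203), in line. I'll check the lens line numerically.

Run:
```python
from h import *
np.set_printoptions(precision=4,suppress=True)
s=sense();C=cam('wrist',s);w=cv2.imread('pics/w7.png')
g=cv2.cvtColor(w,cv2.COLOR_BGR2GRAY)
# dark barrel extent per column
for c in (100,108,116,120):
    r=np.where(g[160:250,c]<75)[0]+160;print(c,r.min(),r.max(),[atz(C,(c,(r.min()+r.max())/2),.12)])
M=cv2.inRange(cv2.cvtColor(w,cv2.COLOR_BGR2HSV),(0,150,90),(6,255,255))[:260];p=np.argwhere(M)[:,::-1].astype(float)
p=p[(p[:,0]>150)&(p[:,0]<200)&(p[:,1]>180)&(p[:,1]<230)];print('pointer',len(p),atz(C,p.mean(0),.116))
# grey camera body edges left of lens
for c in (10,25,40):
    col=g[140:270,c].astype(int);print(c,(np.argsort(-abs(np.diff(col)))[:4]+140))
for e in((460,102),(633,102)): print('base edge',atz(C,((e[0]-400)*1.28,e[1]*1.28),.008))
```

```text
100 160 233 [array([ 0.674 , -0.2496,  0.12  ])]
108 160 232 [array([ 0.6677, -0.2494,  0.12  ])]
116 160 232 [array([ 0.6616, -0.2489,  0.12  ])]
120 160 231 [array([ 0.6584, -0.249 ,  0.12  ])]
pointer 481 [ 0.6183 -0.2363  0.116 ]
10 [242 171 170 243]
25 [168 169 250 184]
40 [252 265 266 169]
base edge [ 0.7436 -0.2956  0.008 ]
base edge [ 0.5018 -0.275   0.008 ]
```

The base edge gives a stand direction of −4.9° and a ring centre of (0.554, −0.230). The dish pointer is at −5.0°, centred, with the ball at about 0.120. I'll hold for a moment and then hand in.

Emit:
servo_tool([
  {"tx": 0,"ty": 0,"tz": -0.2,"ax": 0,"ay": 0,"az": 0,"claw": 0},
  {"tx": 0,"ty": 0,"tz": -0.2,"ax": 0,"ay": 0,"az": 0,"claw": 0},
  {"tx": 0,"ty": 0,"tz": -0.2,"ax": 0,"ay": 0,"az": 0,"claw": 0},
  {"tx": 0,"ty": 0,"tz": -0.2,"ax": 0,"ay": 0,"az": 0,"claw": 0},
  {"tx": 0,"ty": 0,"tz": -0.2,"ax": 0,"ay": 0,"az": 0,"claw": 0},
  {"tx": 0,"ty": 0,"tz": -0.2,"ax": 0,"ay": 0,"az": 0,"claw": 0},
  {"tx": 0,"ty": 0,"tz": -0.2,"ax": 0,"ay": 0,"az": 0,"claw": 0},
  {"tx": 0,"ty": 0,"tz": -0.2,"ax": 0,"ay": 0,"az": 0,"claw": 0},
])

```text
time_s: 18.65
tcp_pos: [0.5539, -0.2299, 0.1863]
ee_rot: [[-0.088, -0.996, -0.0], [-0.996, 0.088, -0.0], [0.0, 0.0, -1.0]]
wrist_force: [0.1, 0.4, -2.4]
gripper_width: 0.136
gripper_force: 30.0
```

```bash
python3 to.py .5544 -.2295 .1864 -95; python3 -c "
from station import *
print(finish_job())"
```

```text
18.65 [ 0.5539 -0.2299  0.1863] J [ -7.0845  21.1539  -6.3403   0.0026 -62.5064   2.043 ] w 11.854872053526636 F [ 0.1356  0.3621 -2.4108]
mm [-0.4237 -0.4683 -0.1491] rad [ 0.     -0.     -0.0007]
the job is handed in; nothing more can be done
None
```

The job is handed in at 18.65 s: the yellow clip hangs astride the rail, and the dish is held level above the ring with its ball centred at about lens height (0.120 m) and its red pointer within about 1–2° of the lens; no verdict came back.

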